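# Shim a carousel spindle under its clamp cap

## Task

The sample carousel sits too low on its spindle, so the aluminium clamp cap bottoms on the spindle before it reaches the hub. Slide spacer rings over the spindle onto the hub, only as many as it takes (one or two) for the cap, put over the spindle on top of them, to press on the rings instead of bottoming, so that no gap is left. Finish while still holding the cap, pressing it down firmly on the stack; leave the bottle, flask and beaker where they stand.

Things in the scene. Friction and masses are not known exactly. Their poses are not given: they have to be found in the camera images.
- spindle_top (a point): Top of the fixed upright steel spindle of the carousel drive (a white box 150 x 150 x 45 mm on the bench, which the spindle stands in the middle of). Spindle 16 mm diameter; its top 12 mm taper to an 8 mm flat. The top is always exactly 150 mm above the bench. z up.
- carousel: The sample carousel; origin at the centre of the flat top of its hub, around the spindle: the hub is 48 mm across and the rings rest on it. Its height differs from start to start: 27.5 to 47 mm below the spindle's top (103 to 122.5 mm above the bench). The carousel is fixed (it neither turns nor slides); its white disc, 132 mm across, lies 30 mm below the hub top, with vials on it that reach up to 12 mm below the hub top.
- ring0: A plain aluminium spacer ring lying flat, one of three alike: outer diameter 42 mm, bore 20 mm, 12 mm thick. Origin on its axis at its underside; z up.
- ring1: A plain aluminium spacer ring lying flat, one of three alike: outer diameter 42 mm, bore 20 mm, 12 mm thick. Origin on its axis at its underside; z up.
- ring2: A plain aluminium spacer ring lying flat, one of three alike: outer diameter 42 mm, bore 20 mm, 12 mm thick. Origin on its axis at its underside; z up.
- cap: The aluminium clamp cap, 55 mm high, 0.1 to 0.17 kg, standing upright on the bench, open side down: a 48 mm diameter flange 10 mm high at the foot, above it a round 34 mm diameter body to hold it by. A blind bore, 20 mm diameter and 25 mm deep, opens in the underside: set on the bare spindle the cap bottoms with its underside 25 mm below the spindle's top (125 mm above the bench). Origin on its axis at its underside; z up.
- reagent: Bystander: white plastic reagent bottle with a red cap, 56 mm across, 110 mm high. Origin centre of its base.
- flask: Bystander: glass conical flask, 76 mm across, 112 mm high, standing on a 35 mm high grey block (140 x 100 mm). Origin centre of its base.
- beaker: Bystander: white beaker, 56 mm across, 70 mm high. Origin centre of its base.
Not all that is in view belongs to the job. Several things look just like the part that bears spindle_top: the one meant starts farthest to the robot's left. What is shaped like the cap but yellow is not meant.

How it is judged:
By the outcome, as a careful person would: the job done as asked, in the order asked, and still so for the second after the job is handed in, while the arm keeps its last pose, push and grip.
It also fails if it takes over 64 s, if anything falls off the work surface, if the arm or the gripper's body presses on something with over 40 N, if the wrist force passes 120 N, or if a joint passes its speed limit or range.

## Robot

A 6-joint arm with a two-finger parallel gripper is mounted at the origin on the work surface. World frame = base frame: x ahead of the robot, y to its left, z up, the work surface at z = 0. Lengths are in m, angles in rad, forces in N, time in s.
With the tool pointing down it reaches from about 0.375 to 0.825 m from the base axis. Payload 5.5 kg.
Tool frame: the origin (TCP) lies at the very end of the fingers, on their centre line; the grasp point (between the pads) lies 19 mm behind it (ctrl.pinch_z is the distance from the TCP to the grasp point, in m); z points along the fingers, y is the line along which they close (so a half turn about z gives the same grasp; the last joint's range is limited). The gripper opens to 85 mm and grips with 20 to 120 N. Pads are 22 mm wide; open, the fingers measure 114 mm over their backs; the gripper's body (76 mm by 85 mm) begins 54 mm behind the grasp point. The pads swing forward as they close: fully open they stand 13 mm farther back than shut.
Start: joints at [-1.281, 0.314, -0.047, 1.21, 0, 1.571], TCP at [0.171, -0.575, 0.231] pointing down, gripper open.
Joint ranges: [-2.67, 2.67], [-0.69, 1.73], [-1.03, 1.25], [-2.08, 2.16], [-1.42, 1.45], [-3.14, 3.14]. Speed limits (rad/s): [2.39, 2.39, 3.01, 3.14, 3.14, 3.14].

## Interface

Orientations are given as a unit quaternion [w, x, y, z].
In Python, from cell import state, get_image, order, ctrl gives the robot as it stands.
- The arm moves only by the shell command python3 -m pendant 'ROWS' [OPENING]. ROWS is a JSON object of lists of equal length, an entry for each row: "linear": the shift along the tool's x, y, z in m, a list of three; "yaw": the turn about the tool's z in degrees. A call has 1 to 12 rows; each row is the pose to reach, as a shift and turn from the pose commanded when the call began, along the tool's axes at that moment; what a row does not reach only later rows make up. A row lasts 1/12 s, in which the tool goes at most 41.7 mm and 7.16 degrees, less where a joint would pass 70% of its speed; a pose out of reach is approached as far as the arm can. A call with a gripper value outside its range is refused whole. OPENING is the opening, from -1 (shut) to 1 (fully open), set as the call begins (- or left out, the last holds). The fingers move at their own pace and stop on an object; the grip force is fixed at half the most. Time passes only in rows, so rows that repeat a pose let the fingers close. It gives the time, the measured TCP pose, the force, the opening and the grip force at its end, in the units of the state.
- state(): the state, without advancing time (a new reading comes with each control period).
- get_image(name): name is "side" or "top"; returns a dict with "img" (384x512x3 uint8, red, green, blue), "fov_y" (degrees; the focal length in pixels is half the picture's height over the tangent of half this angle, whatever the lens; pixels are square), "cx", "cy" (the principal point, pixels), "R" (3x3) and "t" (3): a world point X has camera coordinates R X + t. Camera axes: x right, y down, z forward; pixel columns grow to the right and rows downward; lengths in m; the calibration is good to about 2 mm. A picture is of the moment at which its call begins. There is no depth.
- order.finish_job(): hands the job in; it is judged then, once.
The state is a dict: "t": time; "qpos": joint angles; "joint_velocities": joint speeds; "joint_efforts": joint torques, N m; "ee_pos": TCP position; "tool_rot": TCP orientation; "contact_force": force on the tool from outside, world axes, zero at the start; "ft_torque": the same for the moment, N m; "gripper_width": opening from 0.0 (shut) to 1.0 (fully open); "finger_force": force on a finger pad.
Only numpy, scipy, OpenCV 4.12 (cv2) and the standard library are available. Lean on these libraries where they do the work, as an engineer would, in place of code of your own. Each camera call takes 0.05 s, during which the arm holds its last target. There are 200 camera calls.

## Working session

There is one attempt and no reset: what is moved stays moved. The work goes in short steps, Python scripts to look and compute and a shell command to move; the robot and the scene stay as the last step left them, time stands still between calls to the robot, and variables do not carry over. Pictures are saved under pics/ and viewed, at most 10 in all, crops included, and the job is handed in when it is done.

```bash
mkdir -p pics; ls; python3 - <<'E'
from cell import state,get_image,ctrl
import cv2,numpy as np
s=state();print({k:np.round(v,3) for k,v in s.items()},ctrl.pinch_z)
for n in("side","top"):
    d=get_image(n);cv2.imwrite(f"pics/{n}0.png",d["img"][:,:,::-1])
    print(n,d["fov_y"],d["cx"],d["cy"],d["R"],d["t"],[k for k in d])
E
```

```text
pics
{'t': np.float64(0.0), 'qpos': array([-1.281,  0.314, -0.048,  1.21 ,  0.   ,  1.571]), 'joint_velocities': array([-0.001, -0.001,  0.001, -0.001,  0.001, -0.002]), 'joint_efforts': array([-3.0000e-03, -5.3959e+01,  3.3975e+01,  1.9000e-02,  0.0000e+00,
        0.0000e+00]), 'ee_pos': array([ 0.171, -0.574,  0.23 ]), 'tool_rot': array([-0.001,  0.99 ,  0.144, -0.   ]), 'contact_force': array([-0.48 ,  0.125,  1.052]), 'ft_torque': array([-0.042,  0.   ,  0.005]), 'finger_force': np.float64(0.0), 'gripper_width': np.float64(1.003)} 0.0187
side 53.731527789640246 252.1378741547084 193.10628625637423 [[ 0.99070976 -0.13535239  0.01318698]
 [-0.08907777 -0.71914311 -0.68912868]
 [ 0.10275854  0.68155184 -0.72451899]] [-0.4948693  0.1331036  1.0486612] ['img', 'fov_y', 'cx', 'cy', 'R', 't']
top 55.55772650811355 257.4273701271419 188.81671830038746 [[-0.02023804 -0.99954677 -0.02228638]
 [-0.99836671  0.02139526 -0.05297314]
 [ 0.05342595  0.02117791 -0.99834722]] [0.04109929 0.52496904 1.01953474] ['img', 'fov_y', 'cx', 'cy', 'R', 't']
```

View pics/top0.png

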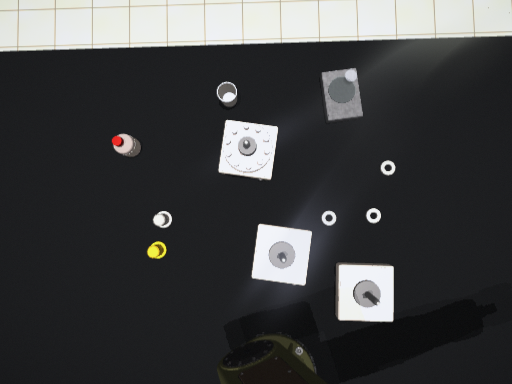

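View pics/side0.png

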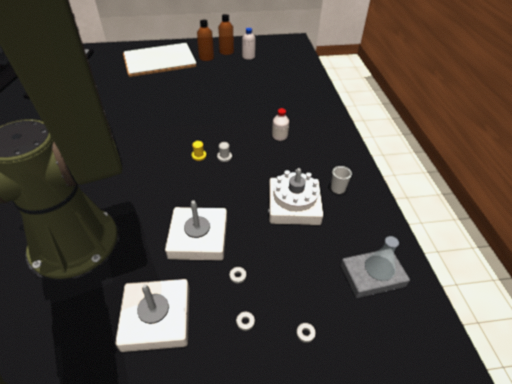

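The top view shows the carousel at about (247,150), the cap at (162,219), and rings at (329,218), (373,215) and (388,168). In the side view the carousel is at about (297,190). I'll enlarge these regions.

```bash
python3 - <<'E'
import cv2,numpy as np
t=cv2.imread("pics/top0.png");s=cv2.imread("pics/side0.png")
def c(im,x,y,w,h,k): 
    o=cv2.resize(im[y:y+h,x:x+w],None,fx=k,fy=k,interpolation=cv2.INTER_CUBIC)
    for i in range(0,w,10):
        cv2.line(o,(i*k,0),(i*k,6),(0,255,0),1)
        if i%20==0: cv2.putText(o,str(x+i),(i*k,16),0,.35,(0,255,0))
    for i in range(0,h,10):
        cv2.line(o,(0,i*k),(6,i*k),(0,255,0),1); cv2.putText(o,str(y+i),(8,i*k+4),0,.35,(0,255,0))
    return o
a=np.hstack([c(t,215,115,66,70,6),c(s,265,160,66,70,6)])
b=np.hstack([c(t,150,205,30,30,6),c(s,210,135,30,30,6),c(t,315,203,30,30,6),c(t,360,155,42,30,6)])
b=np.pad(b,((0,0),(0,a.shape[1]-b.shape[1]),(0,0))) if b.shape[1]<=a.shape[1] else b[:,:a.shape[1]]
cv2.imwrite("pics/crop0.png",np.vstack([a,b]))
E
```

```text
(no output)
```

View pics/crop0.png

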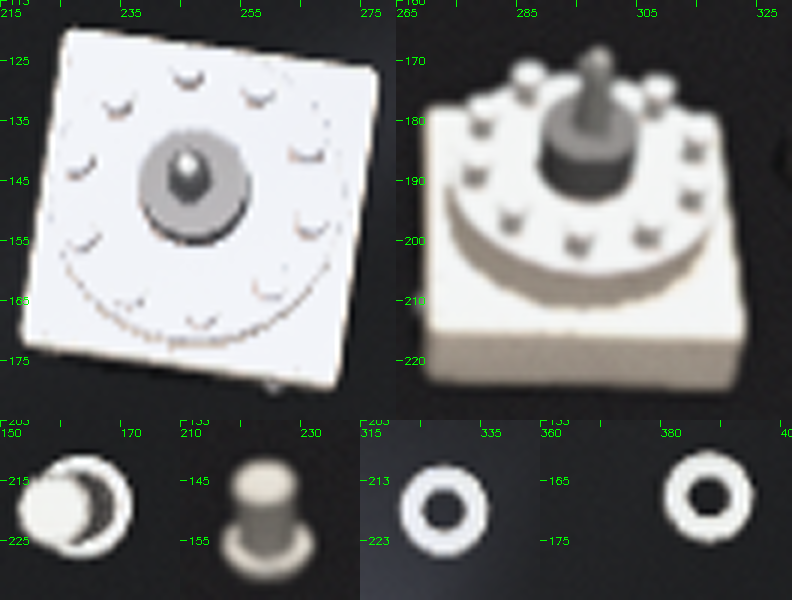

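The crop gives these positions:

| Feature | Top view (px) | Side view (px) |
|---|---|---|
| Spindle tip | (246.2,141.3) | (298.7,168.3) |
| Hub top centre | (247.3,145.5) | (297,181) |
| Cap top | (159,219.8) | (224,145.2) |
| Cap flange | (163.5,219.3) | (224.7,155) |
| Rings | (329,218), (388,167.8) | – |

```bash
cat > h.py <<'E'
import numpy as np,cv2
from scipy.optimize import least_squares
from cell import state,get_image,ctrl
from scipy.spatial.transform import Rotation as Ro
def proj(d,X):
    f=192/np.tan(np.radians(d["fov_y"]/2)); c=d["R"]@np.asarray(X,float)+d["t"]
    return np.array([f*c[0]/c[2]+d["cx"],f*c[1]/c[2]+d["cy"]])
def onz(d,p,z):
    return least_squares(lambda v:proj(d,[v[0],v[1],z])-p,[.5,0]).x
def tool(dxyz):
    q=state()["tool_rot"]; return Ro.from_quat([q[1],q[2],q[3],q[0]]).inv().apply(dxyz)
E
python3 - <<'E'
from h import *
T=get_image("top");S=get_image("side")
print("tip",onz(T,(246.2,141.3),.15),onz(S,(298.7,168.3),.15))
r=least_squares(lambda v:np.r_[proj(T,[v[0],v[1],.15])-(246.2,141.3),proj(S,[v[0],v[1],.15])-(298.7,168.3),proj(T,v)-(247.3,145.5),proj(S,v)-(297,181)],[.6,0,.11])
print("hub",r.x,r.fun)
print("cap",onz(T,(159,219.8),.055),onz(S,(224,145.2),.055),onz(T,(163.5,219.3),.01),onz(S,(224.7,155),.01))
for n,d in(("T",T),("S",S)):
    m=(d["img"].min(2)>130).astype(np.uint8)
    num,l,st,c=cv2.connectedComponentsWithStats(m)
    for i in range(1,num):
        if 40<st[i,4]<260 and st[i,2]<24 and st[i,3]<24: print(n,c[i].round(1),st[i,2:],onz(d,c[i],.012).round(4))
s=state();print(tool([1,0,0]),tool([0,1,0]))
E
```

```text
tip [0.63716639 0.05276039] [0.63493916 0.05776879]
hub [0.63511273 0.05368893 0.10422839] [-0.3582334   0.82916495  0.38692566  0.99596207 -0.51012506 -0.19667376
  0.42579953  0.1514525 ]
cap [0.44463536 0.29963076] [0.44527326 0.29831437] [0.44463233 0.29993166] [0.44605613 0.30093111]
T [227.1  93.4] [ 20  20 178] [0.8036 0.1121]
T [124.6 143.9] [ 19  20 213] [0.6639 0.4108]
T [387.5 167.3] [ 14  15 133] [ 0.5788 -0.3391]
T [373.1 215.1] [ 15  15 142] [ 0.4448 -0.2937]
T [161.8 218.9] [ 19  17 203] [0.4458 0.3042]
T [328.5 217.8] [ 14  15 138] [ 0.4398 -0.1686]
S [213.9  29.1] [ 8 14 50] [0.4764 1.305 ]
S [280.9 121.5] [ 15  14 146] [0.6721 0.4649]
S [223.6 145.1] [10  7 56] [0.4468 0.3519]
S [224.3 156.9] [14  8 55] [0.4439 0.2891]
S [340.6 172.5] [ 18  14 160] [0.8134 0.1664]
S [391.5 241.4] [12 10 94] [ 0.8717 -0.1202]
S [237.5 274. ] [ 16  15 167] [ 0.4385 -0.1685]
S [245.1 320. ] [ 19  17 202] [ 0.4425 -0.2935]
S [305.7 331.7] [ 18  18 210] [ 0.5768 -0.3392]
[ 9.58300987e-01  2.85760605e-01 -3.08207760e-04] [ 0.28576077 -0.95830045  0.00101461]
```

```bash
python3 -m pendant '{"linear":[[0.342,-0.191,0.08],[0.342,-0.191,0.08],[0.342,-0.191,0.08],[0.342,-0.191,0.08],[0.342,-0.191,0.08],[0.342,-0.191,0.08],[0.342,-0.191,0.08],[0.342,-0.191,0.08],[0.342,-0.191,0.08],[0.342,-0.191,0.08],[0.342,-0.191,0.08],[0.342,-0.191,0.08]],"yaw":[-7,-14,-21,-28,-35,-42,-49,-56,-63,-70,-77,-84]}' 0.4; python3 - <<'E'
from h import *
s=state();p=s["ee_pos"];print(s["qpos"].round(2),p,tool([.4437-p[0],-.2936-p[1],.0-p[2]]))
E
```

```text
t: 1.2
ee_pos: [0.4454, -0.2924, 0.1506]
tool_rot: [-0.001, 0.635, 0.772, -0.0]
contact_force: [-0.9, 0.5, -0.2]
gripper_width: 0.699
finger_force: 0.0
[-0.58  0.24 -0.34  1.    0.    0.8 ] [ 0.44543278 -0.29239805  0.150611  ] [-0.00097678 -0.00181026  0.15061171]
```

```bash
python3 -m pendant '{"linear":[[-0.001,-0.002,0.04],[-0.001,-0.002,0.08],[-0.001,-0.002,0.115],[-0.001,-0.002,0.135],[-0.001,-0.002,0.143],[-0.001,-0.002,0.147],[-0.001,-0.002,0.149],[-0.001,-0.002,0.149]],"yaw":[0,0,0,0,0,0,0,0]}'; python3 - <<'E'
from h import *
for n,x,y in(("top",340,180),("side",205,280)):
    d=get_image(n)["img"][y:y+72,x:x+80,::-1];cv2.imwrite(f"pics/g_{n}.png",d)
a=np.hstack([cv2.resize(cv2.imread(f"pics/g_{n}.png"),None,fx=5,fy=5,interpolation=2) for n in("top","side")]);cv2.imwrite("pics/g1.png",a)
E
```

```text
t: 1.87
ee_pos: [0.4438, -0.2962, 0.0033]
tool_rot: [0.001, 0.639, 0.769, 0.0]
contact_force: [0.3, 1.2, 0.4]
gripper_width: 0.702
finger_force: 0.0
```

View pics/g1.png

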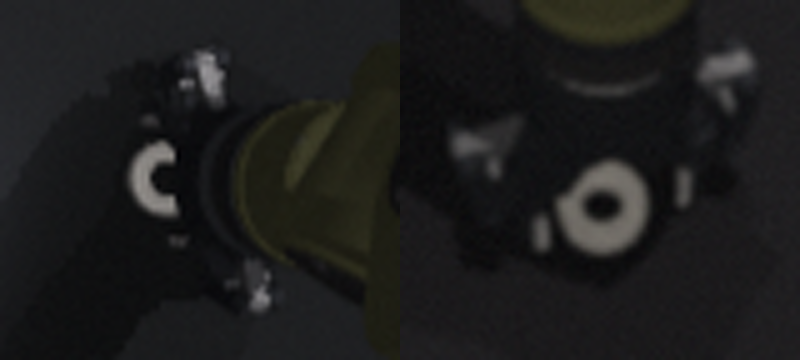

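The ring sits between the fingers, at about (603,207) in the crop with the tips at (545,233) and (685,187). I'll centre slightly, lower and close.

```bash
python3 -m pendant '{"linear":[[0.002,0,0.001],[0.002,0,0.003],[0.002,0,0.003]],"yaw":[0,0,0]}'; python3 -m pendant '{"linear":[[0,0,0],[0,0,0],[0,0,0],[0,0,0],[0,0,0]],"yaw":[0,0,0,0,0]}' -1
```

```text
t: 2.22
ee_pos: [0.4426, -0.2936, -0.0004]
tool_rot: [0.0, 0.639, 0.769, 0.0]
contact_force: [0.7, 0.3, -0.7]
gripper_width: 0.704
finger_force: 0.0
t: 2.63
ee_pos: [0.4426, -0.2937, 0.0]
tool_rot: [0.0, 0.639, 0.769, 0.0]
contact_force: [-3.0, 1.4, 7.0]
gripper_width: 0.463
finger_force: 59.4
```

```bash
python3 -m pendant '{"linear":[[0,0,-0.015],[0,0,-0.05],[0,0,-0.09],[0.02,0.015,-0.125],[0.05,0.04,-0.15],[0.075,0.06,-0.175],[0.105,0.085,-0.19],[0.135,0.11,-0.2],[0.165,0.135,-0.2],[0.195,0.16,-0.2],[0.225,0.185,-0.2],[0.255,0.21,-0.2]],"yaw":[0,0,0,0,0,0,0,0,0,0,0,0]}';python3 -m pendant '{"linear":[[0.025,0.021,0],[0.043,0.036,0],[0.052,0.044,0],[0.052,0.044,0],[0.052,0.044,0],[0.052,0.044,0]],"yaw":[0,0,0,0,0,0]}'
cat > look.py <<'E'
import sys;from h import *
n=sys.argv[1];o=[]
for nm,x,y,w,h in(("top",215,110,66,80),("side",265,130,66,80)):
    im=cv2.convertScaleAbs(get_image(nm)["img"][y:y+h,x:x+w,::-1],alpha=1.3)
    k=6;im=cv2.resize(im,None,fx=k,fy=k,interpolation=cv2.INTER_CUBIC)
    for i in range(0,w,10): cv2.putText(im,str(x+i),(i*k,10),0,.35,(0,255,0))
    for i in range(0,h,10): cv2.putText(im,str(y+i),(0,i*k+4),0,.35,(0,255,0))
    o.append(im)
cv2.imwrite(f"pics/{n}.png",np.hstack(o));s=state();print(s["t"],s["ee_pos"],s["finger_force"],s["qpos"].round(2))
E
python3 look.py h1
```

```text
t: 3.63
ee_pos: [0.6026, -0.0024, 0.1995]
tool_rot: [0.0, 0.639, 0.769, 0.0]
contact_force: [0.3, -1.0, -0.4]
gripper_width: 0.461
finger_force: 60.6
t: 4.13
ee_pos: [0.6349, 0.0537, 0.1992]
tool_rot: [-0.0, 0.639, 0.769, -0.001]
contact_force: [0.1, -0.6, -0.5]
gripper_width: 0.463
finger_force: 60.6
4.2333 [0.63504145 0.05340819 0.19942834] 60.59722278267145 [ 0.08  0.4  -0.    1.17 -0.    1.47]
```

View pics/h1.png

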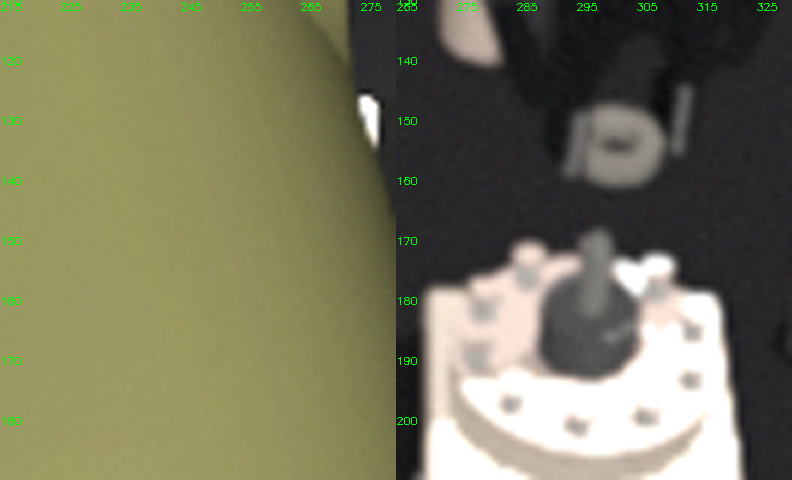

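The side crop shows the ring held above the spindle, with its top face centre near (301.4,152.2) and the spindle tip near (298.5,169). I'll compare both in world coordinates.

```bash
python3 - <<'E'
from h import *
S=get_image("side");T=get_image("top")
im=cv2.imread("pics/side0.png")
p=state()["ee_pos"]
print("ring",onz(S,(301.4,152.2),p[2]+.012),"tcp",p,"pred px",proj(S,[p[0],p[1],p[2]+.012]))
for q in((298.3,168.3),(298.3,169)): print("tip side",onz(S,q,.15))
print("hub side",onz(S,(296.6,180.6),.104),"hub top",onz(T,(246.9,145.1),.104),"tip top",onz(T,(245.8,140.9),.15), proj(S,[.636,.054,.15]),proj(S,[.636,.054,.104]))
E
```

```text
ring [0.63478479 0.05336978] tcp [0.63527855 0.05365237 0.1995453 ] pred px [301.55935863 152.11602814]
tip side [0.63384204 0.05790273]
tip side [0.63322169 0.05512374]
hub side [0.63333578 0.0563864 ] hub top [0.63568014 0.0534025 ] tip top [0.63819196 0.0537356 ] [299.37764588 169.19278663] [297.69994945 181.1054383 ]
```

```bash
python3 -m pendant '{"linear":[[0.002,-0.001,0.015],[0.002,-0.001,0.035],[0.002,-0.001,0.048],[0.002,-0.001,0.056],[0.002,-0.001,0.061],[0.002,-0.001,0.066],[0.002,-0.001,0.066]],"yaw":[0,0,0,0,0,0,0]}';python3 -m pendant '{"linear":[[0,0,0.004],[0,0,0.008],[0,0,0.012],[0,0,0.016],[0,0,0.016]],"yaw":[0,0,0,0,0]}'
```

```text
t: 4.92
ee_pos: [0.6341, 0.0564, 0.1328]
tool_rot: [-0.0, 0.639, 0.769, -0.0]
contact_force: [-0.4, 1.0, -1.1]
gripper_width: 0.461
finger_force: 60.6
t: 5.33
ee_pos: [0.634, 0.0566, 0.1164]
tool_rot: [-0.0, 0.639, 0.769, -0.0]
contact_force: [-0.3, -1.1, -1.0]
gripper_width: 0.459
finger_force: 60.5
```

```bash
python3 -m pendant '{"linear":[[0,0,0.003],[0,0,0.005],[0,0,0.005]],"yaw":[0,0,0]}';python3 -m pendant '{"linear":[[0,0,0.002],[0,0,0.003],[0,0,0.003]],"yaw":[0,0,0]}';python3 -m pendant '{"linear":[[0,0,0.002],[0,0,0.003],[0,0,0.003]],"yaw":[0,0,0]}'
```

```text
t: 5.58
ee_pos: [0.6341, 0.0566, 0.1119]
tool_rot: [-0.0, 0.639, 0.769, -0.0]
contact_force: [0.2, -1.3, -1.0]
gripper_width: 0.459
finger_force: 60.5
t: 5.83
ee_pos: [0.6342, 0.0566, 0.1091]
tool_rot: [-0.0, 0.639, 0.769, -0.0]
contact_force: [0.7, -1.9, -1.0]
gripper_width: 0.462
finger_force: 60.6
t: 6.08
ee_pos: [0.6343, 0.0566, 0.1062]
tool_rot: [0.0, 0.639, 0.769, -0.0]
contact_force: [0.4, -2.0, -0.1]
gripper_width: 0.457
finger_force: 60.6
```

```bash
python3 -m pendant '{"linear":[[0,0,0.001],[0,0,0.002],[0,0,0.002]],"yaw":[0,0,0]}';python3 -m pendant '{"linear":[[0,0,0.001],[0,0,0.002],[0,0,0.002]],"yaw":[0,0,0]}'
```

```text
t: 6.33
ee_pos: [0.6343, 0.0566, 0.1061]
tool_rot: [0.0, 0.639, 0.769, 0.0]
contact_force: [-5.1, -1.7, 11.6]
gripper_width: 0.459
finger_force: 61.8
t: 6.58
ee_pos: [0.6344, 0.0566, 0.1059]
tool_rot: [0.001, 0.639, 0.769, 0.001]
contact_force: [-9.9, -3.1, 24.3]
gripper_width: 0.46
finger_force: 63.0
```

```bash
python3 -m pendant '{"linear":[[0,0,-0.002],[0,0,-0.002],[0,0,-0.002],[0,0,-0.01],[0,0,-0.03],[0,0,-0.065],[0,0,-0.1],[0,0,-0.1]],"yaw":[0,0,0,0,0,0,0,0]}' 0.4;python3 look.py p1;  python3 -m pendant '{"linear":[[-0.03,-0.01,0],[-0.07,-0.023,0],[-0.11,-0.037,0],[-0.148,-0.05,0],[-0.186,-0.063,0],[-0.224,-0.076,0.01],[-0.262,-0.089,0.03],[-0.3,-0.102,0.06],[-0.335,-0.114,0.09],[-0.36,-0.122,0.12],[-0.379,-0.128,0.14],[-0.379,-0.128,0.14]],"yaw":[0,0,0,0,0,0,0,0,0,0,0,0]}';python3 - <<'E'
from h import *
p=state()["ee_pos"];print(tool([.5775-p[0],-.339-p[1],0-p[2]]))
E
```

```text
t: 7.25
ee_pos: [0.638, 0.0572, 0.21]
tool_rot: [0.004, 0.639, 0.769, 0.004]
contact_force: [1.9, -0.2, 0.5]
gripper_width: 0.7
finger_force: 0.0
7.35 [0.63573719 0.0569778  0.20446671] 0.0 [0.09 0.39 0.   1.18 0.   1.47]
t: 8.35
ee_pos: [0.5725, -0.3417, 0.0542]
tool_rot: [-0.005, 0.641, 0.768, -0.002]
contact_force: [-0.4, 0.3, -1.4]
gripper_width: 0.701
finger_force: 0.0
[0.00147789 0.00592691 0.05415119]
```

View pics/p1.png

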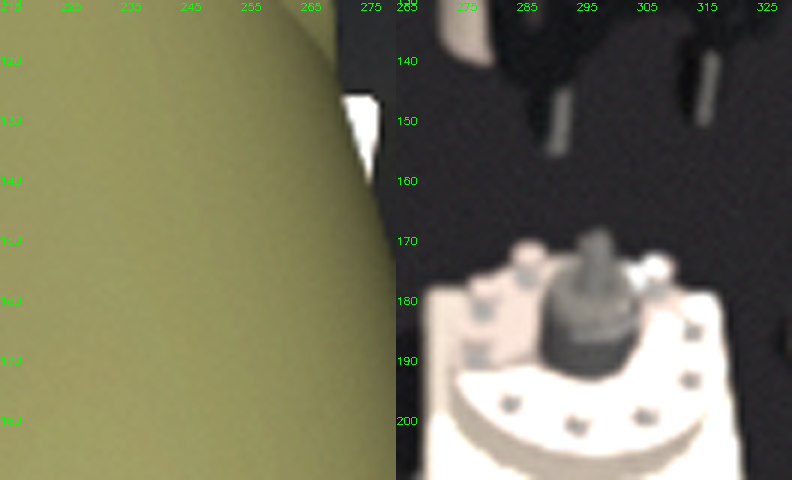

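The ring is on the hub around the spindle, at about (597,300) in the crop. Next I'll let the arm settle over the next ring.

```bash
python3 -m pendant '{"linear":[[0,0,0],[0,0,0],[0,0,0]],"yaw":[0,0,0]}';python3 - <<'E'
from h import *
p=state()["ee_pos"];print(tool([.5775-p[0],-.339-p[1],0-p[2]]))
E
```

```text
t: 8.6
ee_pos: [0.579, -0.3385, 0.0631]
tool_rot: [0.0, 0.638, 0.77, 0.0]
contact_force: [-0.6, 0.8, -0.2]
gripper_width: 0.698
finger_force: 0.0
[-0.00016357 -0.0016218   0.0631257 ]
```

```bash
python3 -m pendant '{"linear":[[0,-0.0015,0.025],[0,-0.0015,0.045],[0,-0.0015,0.055],[0,-0.0015,0.06],[0,-0.0015,0.063],[0,-0.0015,0.063]],"yaw":[0,0,0,0,0,0]}'; python3 -m pendant '{"linear":[[0,0,0],[0,0,0],[0,0,0],[0,0,0],[0,0,0]],"yaw":[0,0,0,0,0]}' -1;python3 - <<'E'
from h import *
p=state()["ee_pos"];print(tool([.634-p[0],.0565-p[1],0.2-p[2]]))
E
```

```text
t: 9.1
ee_pos: [0.5774, -0.3394, -0.0001]
tool_rot: [0.0, 0.638, 0.77, 0.0]
contact_force: [-0.2, -0.1, 0.3]
gripper_width: 0.697
finger_force: 0.0
t: 9.52
ee_pos: [0.5778, -0.3401, 0.0012]
tool_rot: [0.001, 0.639, 0.769, 0.0]
contact_force: [-1.0, 2.4, 5.6]
gripper_width: 0.454
finger_force: 59.7
[ 0.37923103  0.12865111 -0.19898778]
```

```bash
python3 -m pendant '{"linear":[[0,0,-0.015],[0,0,-0.05],[0,0,-0.09],[0.02,0.007,-0.125],[0.05,0.017,-0.15],[0.08,0.027,-0.175],[0.115,0.039,-0.19],[0.15,0.051,-0.2],[0.185,0.063,-0.2],[0.22,0.075,-0.2],[0.255,0.087,-0.2],[0.29,0.098,-0.2]],"yaw":[0,0,0,0,0,0,0,0,0,0,0,0]}';python3 -m pendant '{"linear":[[0.035,0.012,0],[0.06,0.021,0],[0.08,0.027,0],[0.089,0.03,0],[0.089,0.03,0],[0.089,0.03,0],[0.089,0.03,0]],"yaw":[0,0,0,0,0,0,0]}'
python3 look.py h2
```

```text
t: 10.52
ee_pos: [0.6202, -0.0349, 0.2005]
tool_rot: [0.001, 0.639, 0.769, 0.001]
contact_force: [0.4, 0.1, -0.3]
gripper_width: 0.458
finger_force: 60.5
t: 11.1
ee_pos: [0.6327, 0.055, 0.1995]
tool_rot: [0.0, 0.639, 0.769, -0.0]
contact_force: [0.3, -0.2, -0.1]
gripper_width: 0.462
finger_force: 60.5
11.2 [0.63274713 0.05486803 0.19943346] 60.47459274530411 [ 0.09  0.39 -0.01  1.17 -0.    1.47]
```

View pics/h2.png

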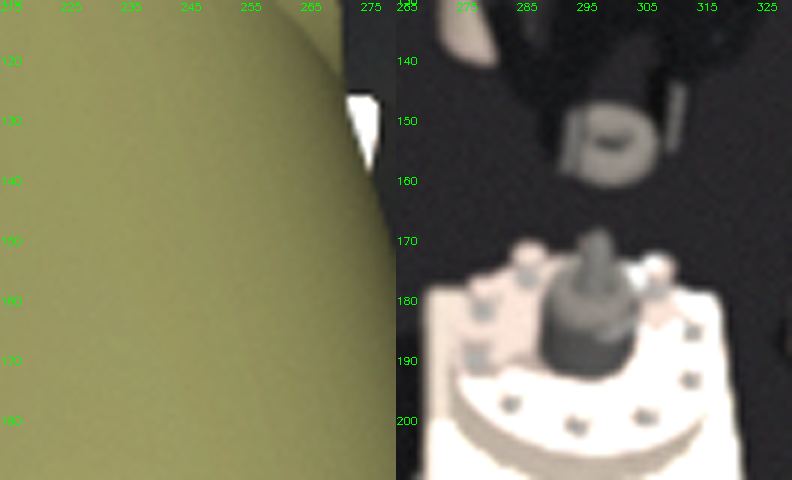

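The ring is held level above the spindle, so I'll lower it with a small correction.

```bash
python3 -m pendant '{"linear":[[0.001,0.0015,0.015],[0.001,0.0015,0.035],[0.001,0.0015,0.048],[0.001,0.0015,0.056],[0.001,0.0015,0.061],[0.001,0.0015,0.066],[0.001,0.0015,0.066]],"yaw":[0,0,0,0,0,0,0]}';python3 -m pendant '{"linear":[[0,0,0.004],[0,0,0.008],[0,0,0.011],[0,0,0.011]],"yaw":[0,0,0,0]}';python3 -m pendant '{"linear":[[0,0,0.002],[0,0,0.004],[0,0,0.004]],"yaw":[0,0,0]}'
```

```text
t: 11.78
ee_pos: [0.6344, 0.056, 0.1331]
tool_rot: [0.001, 0.639, 0.769, -0.001]
contact_force: [1.3, -6.2, -4.1]
gripper_width: 0.46
finger_force: 60.7
t: 12.12
ee_pos: [0.6346, 0.0559, 0.123]
tool_rot: [0.001, 0.639, 0.769, -0.001]
contact_force: [-0.7, -6.0, 0.1]
gripper_width: 0.464
finger_force: 60.9
t: 12.37
ee_pos: [0.6347, 0.0559, 0.1193]
tool_rot: [0.002, 0.639, 0.769, -0.001]
contact_force: [0.2, -7.5, 1.7]
gripper_width: 0.46
finger_force: 61.1
```

```bash
python3 -m pendant '{"linear":[[-0.001,0,0.001],[-0.001,0,0.002],[-0.001,0,0.002]],"yaw":[0,0,0]}';python3 -m pendant '{"linear":[[0,0,0.001],[0,0,0.002],[0,0,0.002]],"yaw":[0,0,0]}'
```

```text
t: 12.62
ee_pos: [0.6348, 0.0558, 0.1191]
tool_rot: [0.001, 0.639, 0.769, 0.0]
contact_force: [-4.7, -4.5, 13.2]
gripper_width: 0.461
finger_force: 62.2
t: 12.87
ee_pos: [0.6349, 0.0558, 0.1191]
tool_rot: [0.002, 0.639, 0.769, 0.001]
contact_force: [-9.5, -5.4, 24.8]
gripper_width: 0.461
finger_force: 63.4
```

```bash
python3 -m pendant '{"linear":[[0,0,-0.003],[0,0,-0.003],[0,0,-0.003],[0,0,-0.015],[0,0,-0.04],[0,0,-0.075],[0,0,-0.1],[0,0,-0.1]],"yaw":[0,0,0,0,0,0,0,0]}' 0.4;  python3 -m pendant '{"linear":[[0.03,-0.016,0],[0.06,-0.031,0],[0.095,-0.049,0],[0.13,-0.067,0],[0.165,-0.085,0.01],[0.195,-0.101,0.03],[0.225,-0.116,0.05],[0.25,-0.129,0.07],[0.268,-0.138,0.09],[0.2745,-0.1415,0.11],[0.2745,-0.1415,0.11],[0.2745,-0.1415,0.11]],"yaw":[-5,-11,-17,-23,-29,-35,-41,-47,-53,-59,-60,-60]}';python3 look.py p2;python3 - <<'E'
from h import *
p=state()["ee_pos"];print(tool([.4455-p[0],.2998-p[1],.018-p[2]]),p)
E
```

```text
t: 13.53
ee_pos: [0.6375, 0.0572, 0.2211]
tool_rot: [0.003, 0.639, 0.769, 0.003]
contact_force: [1.1, 0.2, 0.7]
gripper_width: 0.698
finger_force: 0.0
t: 14.53
ee_pos: [0.4437, 0.3002, 0.1037]
tool_rot: [-0.001, 0.169, 0.986, -0.001]
contact_force: [-0.6, -1.6, 0.6]
gripper_width: 0.696
finger_force: 0.0
14.6333 [0.44577438 0.30047981 0.10549756] 0.0 [ 0.59  0.28 -0.39  0.9  -0.    0.93]
[ 0.00011524 -0.00081734  0.08749674] [0.44577438 0.30047981 0.10549756]
```

View pics/p2.png

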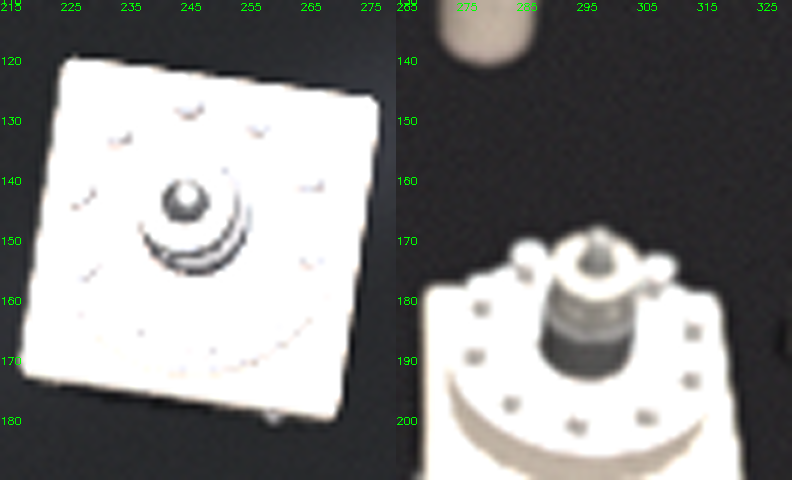

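Both rings are stacked on the hub, with the spindle tip at about (598,235) in the crop. Next is the cap.

```bash
python3 -m pendant '{"linear":[[0,-0.001,0.025],[0,-0.001,0.05],[0,-0.001,0.07],[0,-0.001,0.08],[0,-0.001,0.0875],[0,-0.001,0.0875]],"yaw":[0,0,0,0,0,0]}'; python3 -m pendant '{"linear":[[0,0,0],[0,0,0],[0,0,0],[0,0,0],[0,0,0],[0,0,0]],"yaw":[0,0,0,0,0,0]}' -1;python3 - <<'E'
from h import *
p=state()["ee_pos"];print(tool([.6345-p[0],.0555-p[1],0]),p)
E
```

```text
t: 15.13
ee_pos: [0.4447, 0.299, 0.0165]
tool_rot: [-0.0, 0.169, 0.986, -0.0]
contact_force: [0.0, -0.5, -1.2]
gripper_width: 0.702
finger_force: 0.0
t: 15.63
ee_pos: [0.4457, 0.3003, 0.0185]
tool_rot: [0.001, 0.168, 0.986, 0.001]
contact_force: [-0.1, -0.9, 6.7]
gripper_width: 0.381
finger_force: 60.0
[-2.59413097e-01 -1.68189869e-01  1.47744098e-04] [0.44568425 0.30030936 0.01846978]
```

```bash
python3 -m pendant '{"linear":[[0,0,-0.015],[0,0,-0.05],[0,0,-0.09],[-0.01,-0.006,-0.125],[-0.025,-0.016,-0.155],[-0.05,-0.032,-0.18],[-0.08,-0.052,-0.19],[-0.11,-0.071,-0.19],[-0.14,-0.091,-0.19],[-0.17,-0.11,-0.19],[-0.2,-0.13,-0.19],[-0.225,-0.146,-0.19]],"yaw":[0,0,0,0,0,0,0,0,0,0,0,0]}';python3 -m pendant '{"linear":[[-0.02,-0.013,0],[-0.031,-0.02,0],[-0.0345,-0.022,0],[-0.0345,-0.022,0],[-0.0345,-0.022,0],[-0.0345,-0.022,0]],"yaw":[0,0,0,0,0,0]}'
python3 look.py h3;python3 - <<'E'
from h import *
p=state()["ee_pos"];print(tool([.6345-p[0],.0555-p[1],0]),p);S=get_image("side");print(proj(S,[p[0],p[1],p[2]-.0185]),proj(S,[p[0],p[1],p[2]-.0085]))
E
```

```text
t: 16.63
ee_pos: [0.6092, 0.0849, 0.2073]
tool_rot: [0.0, 0.169, 0.986, -0.0]
contact_force: [-0.3, -0.1, -1.0]
gripper_width: 0.383
finger_force: 59.9
t: 17.13
ee_pos: [0.6325, 0.0562, 0.2069]
tool_rot: [-0.0, 0.168, 0.986, 0.0]
contact_force: [0.6, 1.0, -1.2]
gripper_width: 0.382
finger_force: 59.9
17.2333 [0.63267066 0.05615895 0.20701527] 59.911241750232875 [0.09 0.39 0.01 1.19 0.   0.43]
[-1.94432830e-03 -1.72714786e-05 -4.39210754e-07] [0.63267066 0.05615895 0.20701527]
[299.47266701 158.18579227] [299.86243188 155.34397134]
```

View pics/h3.png

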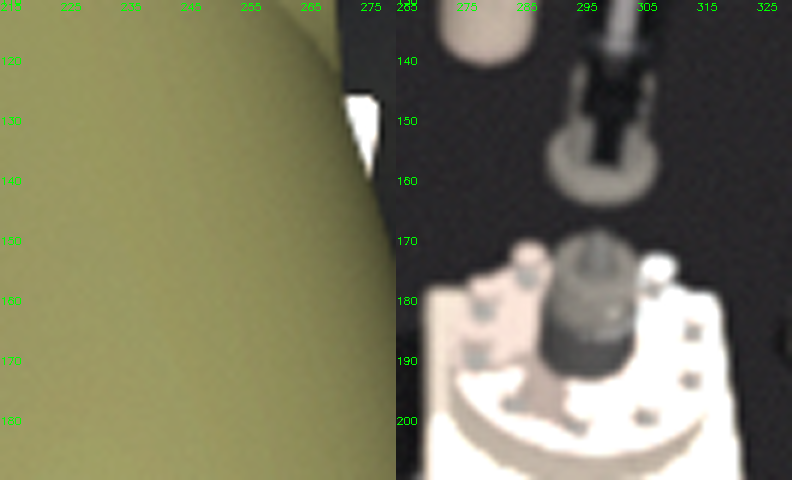

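The cap hangs straight above the spindle, with its flange centre near column 299 (predicted 299.7). I'll lower it.

```bash
python3 -m pendant '{"linear":[[-0.002,0,0.015],[-0.002,0,0.028],[-0.002,0,0.036],[-0.002,0,0.041],[-0.002,0,0.046],[-0.002,0,0.049],[-0.002,0,0.049]],"yaw":[0,0,0,0,0,0,0]}';python3 -m pendant '{"linear":[[0,0,0.003],[0,0,0.006],[0,0,0.006]],"yaw":[0,0,0]}';python3 -m pendant '{"linear":[[0,0,0.002],[0,0,0.004],[0,0,0.004]],"yaw":[0,0,0]}'
```

```text
t: 17.87
ee_pos: [0.635, 0.0543, 0.1574]
tool_rot: [-0.0, 0.168, 0.986, -0.0]
contact_force: [-0.8, 0.0, -1.5]
gripper_width: 0.378
finger_force: 59.9
t: 18.12
ee_pos: [0.6351, 0.0542, 0.1514]
tool_rot: [-0.0, 0.168, 0.986, -0.0]
contact_force: [-0.7, -0.1, -1.7]
gripper_width: 0.384
finger_force: 59.9
t: 18.37
ee_pos: [0.6356, 0.0542, 0.1485]
tool_rot: [0.001, 0.168, 0.986, 0.0]
contact_force: [-1.0, 0.3, 3.0]
gripper_width: 0.383
finger_force: 60.3
```

```bash
python3 -m pendant '{"linear":[[0,0,0.0015],[0,0,0.003],[0,0,0.004],[0,0,0.004],[0,0,0.004]],"yaw":[0,0,0,0,0]}';python3 look.py end
```

```text
t: 18.78
ee_pos: [0.6359, 0.0541, 0.1484]
tool_rot: [0.002, 0.169, 0.986, 0.0]
contact_force: [-10.0, -0.5, 25.8]
gripper_width: 0.377
finger_force: 62.7
18.8833 [0.63594039 0.05410967 0.14838965] 62.6726065389812 [ 0.09  0.42 -0.08  1.06 -0.    0.42]
```

View pics/end.png

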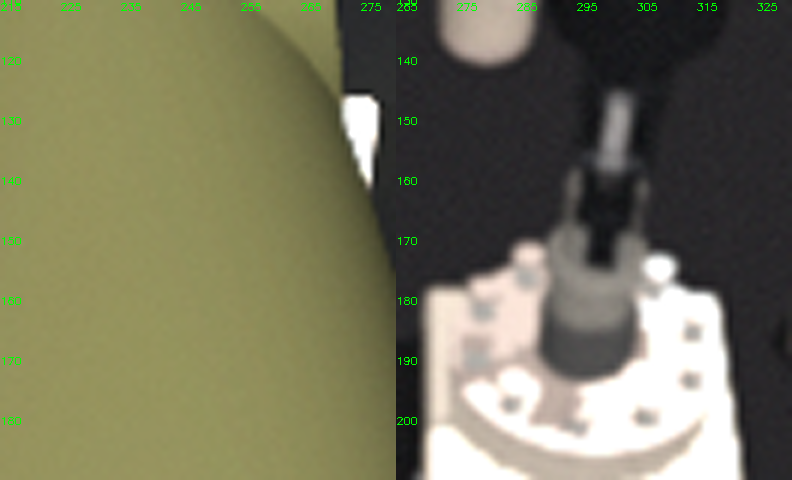

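The cap is on the rings and pressed with about 26 N. Its underside is at about 130 mm, well above the 125 mm where it would bottom, so I'm handing in.

```bash
python3 -c "
from cell import order
print(order.finish_job())"
```

```text
the job is handed in; nothing more can be done
None
```

The job is handed in: two rings are on the hub (its top measured about 106 mm above the bench), and the arm still holds the cap, pressing it on them with about 26 N. Its underside is at about 130 mm, clear of the 125 mm bottoming height, and no move went near the bottle, flask or beaker.

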